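# Index the drill-guide carriage to the undrilled flange

### The arm

A 7-joint arm with a two-finger parallel gripper is mounted at the origin on the work surface. World frame = base frame: x ahead of the robot, y to its left, z up, the work surface at z = 0. Lengths are in mm, angles in rad, forces in N, time in s.
With the tool pointing down it reaches from about 400 to 875 mm from the base axis. Payload 4.4 kg.
Tool frame: the origin (TCP) lies midway between the tips of the shut fingers; the grasp point (between the pads) lies 19 mm behind it; z points along the fingers, y is the line along which they close (so a half turn about z gives the same grasp; the last joint's range is limited). The gripper opens to 85 mm and grips with 20 to 120 N. Pads are 22 mm wide; open, the fingers measure 114 mm over their backs; the gripper's body (76 mm by 85 mm) begins 54 mm behind the grasp point. The pads swing forward as they close: fully open they stand 13 mm farther back than shut.
Start: joints at [-1.379, 0.628, 0.038, 1.517, -0.027, 0.996, -0.02], TCP at [165.694, 628.541, 203.613] pointing down, gripper open.
Joint ranges: [-3.06, 3.06], [-0.37, 2.12], [-1.25, 1.32], [0.18, 2.47], [-1.1, 4.24], [0.23, 1.98], [-2.94, 2.94]. Speed limits (rad/s): [2.57, 2.57, 3.14, 3.14, 3.14, 3.14, 3.14].

### API

Orientations are given as [roll, pitch, yaw] about the fixed x, y, z axes, in that order (R = Rz(yaw) Ry(pitch) Rx(roll)).
In Python, from cell import telemetry, eyes, ctrl, finder gives the robot as it stands.
- The arm moves only by the tool move_arm, never from a script. Its argument "steps" is a list of rows, each a list of 7 numbers: the turn, a rotation vector about the world's x, y, z in degrees, then the shift along the world's x, y, z in m, then the finger opening in m, from 0 to 0.0854. A call has 1 to 5 rows; each row shifts and turns the commanded pose from where the row before left it; what a row does not reach is not made up. A row lasts 1/10 s, in which the tool goes at most 50 mm and 8.59 degrees, less where a joint would pass 70% of its speed; a pose out of reach is approached as far as the arm can. A call with a gripper value outside its range is refused whole. The fingers move at their own pace and stop on an object; the grip force is fixed at half the most. Time passes only in rows, so rows that do not move let the fingers close. It gives the time, the measured TCP pose, the force, the opening and the grip force at its end, in the units of the state.
- telemetry.read_state(): the state, without advancing time (a new reading comes with each control period).
- eyes.get_image(name): name is "scene" or "side" or "wrist"; returns (picture, depth): 480x640x3 uint8, blue, green, red; 480x640 float32, mm along the optical axis (not along the pixel's ray), 0 where there is no reading.
- eyes.calibration(name): a dict with "fx", "fy", "cx", "cy" (pixels), "position" and "attitude" of the camera in the world. Camera axes: x right, y down, z forward; pixel columns grow to the right and rows downward; lengths in mm; the calibration is good to about 2 mm. The wrist camera is an equidistant fisheye: a pixel r from the principal point sees the ray r / f radians off the axis. A picture is of the moment at which its call begins: read the wrist's pose just before it. calibration takes no time and is no camera call; for the wrist camera it gives the pose at the moment of the call.
- ctrl.finish_job(): hands the job in; it is judged then, once.
Trained networks look in the newest picture that a camera, given by its name, has taken for a name from the list of things; names that differ only in an ending like _2 or _b are one class to them, and where a whole thing is asked for, a point or a joint stands for the part that bears it (a point fixed in the world has none). Each returns a list of dicts, best first, with "confidence" (0 to 1); they miss things now and then, are a little off and sometimes report something else, mostly with a low value. They report only what shows in the picture. A call takes as long as a camera call.
- finder.boxes_of(camera, name): "location" ([x, y, z] in mm, in the coordinates of the camera as it stood for that picture, good to about 4 mm: the middle of the surface that is visible of it).
- finder.cut_out(camera, name): "mask" (480x640 bool, what is visible of it).
- finder.pinpoint(camera, name): "location" ([x, y, z] in mm, in the coordinates of the camera as it stood for that picture, good to about 4 mm: a listed point, or the origin of a listed thing).
The state is a dict: "clock": time; "qpos": joint angles; "qd": joint speeds; "tau": joint torques, N m; "eef_pos": TCP position; "tool_rot": TCP orientation; "force": force on the tool from outside, world axes, zero at the start; "torque": the same for the moment, N m; "width": finger opening in mm; "gripper_force": force on a finger pad.
Only numpy, scipy, OpenCV 4.12 (cv2) and the standard library are available. Lean on these libraries where they do the work, as an engineer would, in place of code of your own. Each camera call takes 0.05 s, during which the arm holds its last target. There are 200 camera calls.

### The job

One of the three steel flanges in the drilling jig has no bore yet. Take the jig's sliding carriage by its knob and slide it along the rail until its guide bush is over that flange and you feel the ball detent drop into the notch there, then finish still gripping the knob, carriage at rest in the notch. Leave the flanges in their nests and everything else on the bench where it is.

Things in the scene. Friction and masses are not known exactly. Their poses are not given: they have to be found in the camera images.
- jig: Drilling jig fixed to the bench: green plate 175 (x) by 430 (y), 20 thick. Origin: centre of its underside, on the bench. Its y axis is the sliding direction. A steel rail runs along y at x = -45. The flanges sit in three nests at x = +37, y = -75, +10 and +95, each between four pins that stand 11 above the plate; which flange is in which nest changes.
- strip (a point): Point on the jig at x = -12, y = +10, 40 up: top of the notched steel strip beside the rail, level with the middle nest. It has three V notches (45 degree flanks, 13 wide), one per nest. The strip was set by hand: all notches are shifted along y by one unknown amount, up to 5 either way, from the nest centres (this point does not show it), so the notch must be felt.
- carriage (a joint): Position in m of the aluminium carriage along the rail: 0 at the -y end, growing towards jig +y up to 0.27; at value q the carriage, knob, ball and bush centres are at jig y = -0.150 + q. It starts between 0 and 0.045, short of all notches. Dry friction about 1.5 N plus 4 N per m/s.
- ball (a joint): Drop in m of the carriage's spring-loaded ball (diameter 12): 0 on top of the strip, about 0.0045 fully down in a notch. d off the notch centre it drops about d less; the spring then pulls the carriage to the centre with some 5 N, more than the rail's friction, so a carriage let loose near the centre settles there. Pushing out of a notch takes about 8 N.
- knob (a point): Middle of the round black knob on top of the carriage: upright cylinder, diameter 26, 40 high, its top 123 and its underside 83 above the bench; below it the 50 long carriage block reaches up to 70.
- bush (a point): Centre of the underside of the steel guide bush (a ring, diameter about 29) at the end of the carriage's arm: 82 from the knob's axis in jig +x, 50 above the bench. It passes 14 above the flanges.
- blank: The flange still without a bore: plain solid steel disc, diameter 46, 16 high, standing on the jig plate. Origin: centre of its underside.
- bored_a: A finished flange: same disc with a through bore of diameter 20. Origin: centre of its underside.
- bored_b: The other finished flange, like bored_a.
- wrench: Bystander, to be left alone: open-end spanner lying behind the jig (mm).
- brush: Bystander, to be left alone: swarf brush lying in front of the jig (mm).
- spare_bush: Bystander, to be left alone: spare steel guide bush, diameter 25, height 22, standing on the +y end of the jig plate (mm).
- oil: Bystander, to be left alone: white oil bottle, diameter 56, height 150 (mm).
- vblock: Bystander, to be left alone: steel V-block, 50 x 70 x 42 (mm).
- screwdriver: Bystander, to be left alone: screwdriver, 200 long (mm).
- cup: Bystander, to be left alone: small aluminium cup, diameter 70, height 70 (mm).

How it is judged (in metres and radians):
At the end, for the whole second after the job is handed in: The bush is over the flange without a bore (centres within 12 mm from above), the ball is over 2 mm down in that notch (carriage within about 2 mm of its centre), the carriage rests, the fingers grip its knob with over 4 N, and the flanges are within 6 mm of where they began (horizontal distance between bush and blank below 0.012 m and value of joint ball above 0.002 m and contact force between the fingers and carriage_c0 above 4 N and velocity of joint carriage between -0.01 and 0.01 m/s and distance of each of blank, bored_a, bored_b from where it was at the start of the episode below 0.006 m); the arm keeps its last pose, push and grip.
It fails at once if a flange is lifted or pushed out of its nest (distance of any of blank, bored_a, bored_b from where it was at the start of the episode above 0.015 m).
It fails at once if a bystander is pushed away by more than 30 mm (distance of any of wrench, brush, spare_bush, oil, vblock, screwdriver, cup from where it was at the start of the episode above 0.03 m).
It also fails if it takes over 51 s, if anything falls off the work surface, if the arm or the gripper's body presses on something with over 40 N, if the wrist force passes 120 N, or if a joint passes its speed limit or range.

## Working session

There is one attempt and no reset: what is moved stays moved. The work goes in short steps, Python scripts to look and compute and a tool call to move; the robot and the scene stay as the last step left them, time stands still between calls to the robot, and variables do not carry over. Pictures are saved under pics/ and viewed, at most 10 in all, crops included, and the job is handed in when it is done.

Besides the shell and the picture viewer there is one more tool, called in YAML: its name, and indented under it one key for each argument. move_arm: Moves the arm, as the interface text tells. Its arguments: {"type":"object","properties":{"steps":{"type":"array"}},"required":["steps"]}

```bash
mkdir -p pics; cat > h.py <<'E'
import numpy as np, cv2
from scipy.spatial.transform import Rotation as R
from cell import telemetry, eyes, ctrl, finder
def rot(a):
    a=np.array(a,float)
    return a if a.shape==(3,3) else (R.from_euler('xyz',a).as_matrix() if a.size==3 else R.from_quat(a).as_matrix())
def w(c,p): return rot(c['attitude'])@np.array(p)+np.array(c['position'])
E
python3 - <<'E'
from h import *
print(telemetry.read_state())
ims=[]
for n in ['scene','side']:
    c=eyes.calibration(n); print(n,c)
    im,d=eyes.get_image(n); cv2.imwrite(f'pics/{n}0.png',im)
    for t in ['jig','strip','knob','bush','blank','bored_a','carriage']:
        try:
            for r in finder.pinpoint(n,t)[:3]: print(n,t,round(r['confidence'],2),w(c,r['location']).round(1))
        except Exception as e: print(t,e)
E
```

```text
{'clock': 0.0, 'qpos': array([-1.37880867,  0.62932811,  0.03846715,  1.51833834, -0.0269924 ,
        0.99629553, -0.02002848]), 'qd': array([-0.0015303 , -0.00058693,  0.00010946, -0.000746  ,  0.00147966,
       -0.00056689, -0.00015186]), 'tau': array([ 8.53308916e-05, -5.63393641e+01,  1.22604299e+00, -1.93444222e+01,
        1.08289858e-02,  1.06472033e-02, -1.72062335e-05]), 'eef_pos': array([165.53356982, 627.8894766 , 202.71075246]), 'tool_rot': array([-3.13974253e+00,  4.41004662e-05,  2.88376098e+00]), 'force': array([ 0.10620771,  0.15727586, -0.17601528]), 'torque': array([-0.04058327, -0.01406186,  0.0036963 ]), 'gripper_force': 0.0, 'width': 85.49281614756721}
scene {'fx': 465.5835268725188, 'fy': 465.5835268725188, 'cx': 318.364458831041, 'cy': 236.9909895506598, 'position': array([1012.70614092,  317.43056531, 1012.1415755 ]), 'attitude': array([-2.59587742, -0.01390469,  2.18647111])}
scene jig 0.59 [512.4 -51.7  -2.5]
scene strip 0.97 [501.8 -36.1  44.8]
scene knob 0.93 [ 467.3 -187.2  102.8]
scene bush 0.73 [ 552.5 -187.    51.4]
scene bush 0.54 [384.6 -12.3  -1.7
[... 185 characters left out ...]
ed, brush, bush, cup, jig, knob, oil, screwdriver, spare_bush, strip, vblock, wrench
side {'fx': 548.3901686705137, 'fy': 548.3901686705137, 'cx': 315.2310700186501, 'cy': 238.45194140246792, 'position': array([455.36528862, 949.03135387, 889.73515572]), 'attitude': array([-2.27698519e+00,  2.12150475e-03, -3.05955094e+00])}
side jig 0.75 [516.3 -43.6  -2.7]
side strip 0.75 [503.7 -40.   40.2]
side knob 0.85 [ 465.4 -186.6  102.7]
side bush 0.8 [ 551.8 -184.    47.4]
side blank 0.56 [ 552.  -125.8   19.4]
side bored_a 0.73 [550.9 -38.3  17.3]
side bored_a 0.69 [555.5  49.   21.9]
carriage it knows: blank, bored, brush, bush, cup, jig, knob, oil, screwdriver, spare_bush, strip, vblock, wrench
```

View pics/scene0.png

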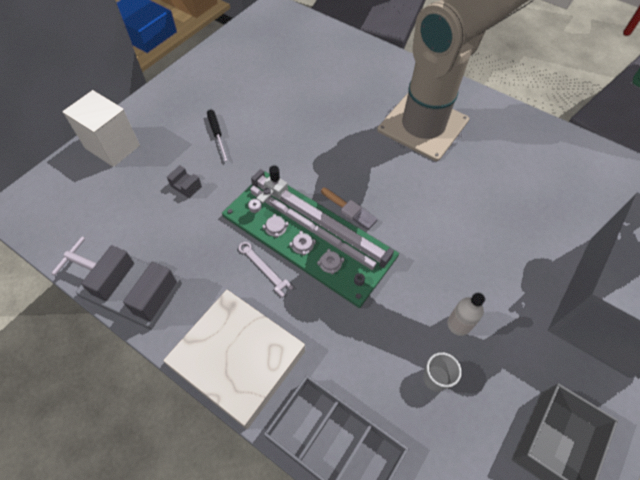

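View pics/side0.png

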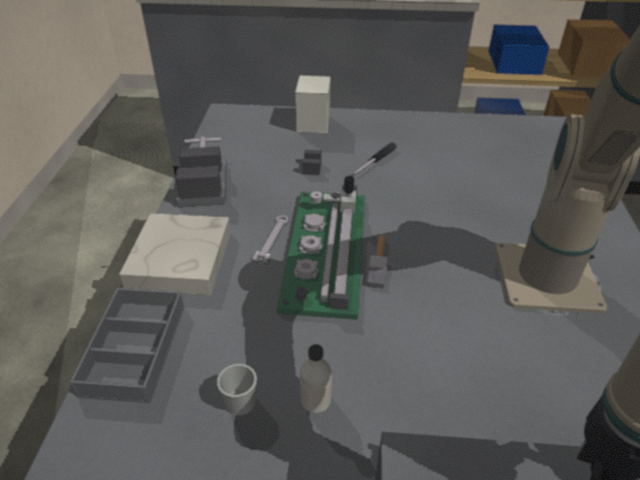

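```bash
python3 - <<'E'
from h import *
a=cv2.imread('pics/scene0.png')[165:305,215:405]; b=cv2.imread('pics/side0.png')[180:320,275:375]
cv2.imwrite('pics/c0.png',np.hstack([cv2.resize(x,None,fx=f,fy=f,interpolation=2) for x,f in ((a,2.7),(b,2.7))]))
E
```

```text
(no output)
```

View pics/c0.png

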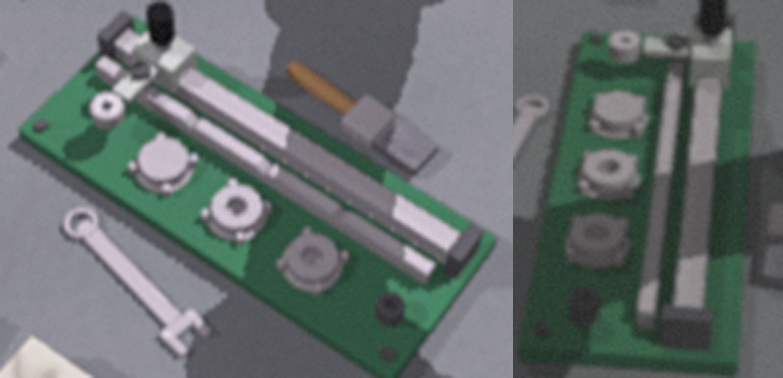

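The blank is the flange in the -y nest (scene px (275,225), left crop (163,163)): a plain disc. The other two show bores. I'll grip along x, so the carriage can centre itself in y before I re-grip.

move_arm:
  steps:
    - [0, 0, -8, 0.033, -0.03, 0.01, 0.0854]
    - [0, 0, -8, 0.033, -0.03, 0.01, 0.0854]
    - [0, 0, -8, 0.033, -0.03, 0.01, 0.0854]
    - [0, 0, -8, 0.033, -0.03, 0.01, 0.0854]
    - [0, 0, -8, 0.033, -0.03, 0.01, 0.0854]

```text
clock: 1.2
eef_pos: [331.9, 477.3, 254.3]
tool_rot: [3.141, -0.0, 2.18]
force: [0.8, 1.0, -0.1]
width: 85.4
gripper_force: 0.0
```

move_arm:
  steps:
    - [0, 0, -8, 0.033, -0.03, 0, 0.0854]
    - [0, 0, -8, 0.033, -0.03, 0, 0.0854]
    - [0, 0, -8, 0.006, -0.045, 0, 0.0854]
    - [0, 0, -8, 0.006, -0.045, 0, 0.0854]
    - [0, 0, -3.2, 0.006, -0.045, 0, 0.0854]

```text
clock: 1.7
eef_pos: [414.9, 281.7, 253.7]
tool_rot: [3.141, -0.0, 1.567]
force: [1.5, 0.1, -0.1]
width: 85.0
gripper_force: 0.0
```

move_arm:
  steps:
    - [0, 0, 0, 0.006, -0.045, 0, 0.0854]
    - [0, 0, 0, 0.006, -0.045, 0, 0.0854]
    - [0, 0, 0, 0.006, -0.045, 0, 0.0854]
    - [0, 0, 0, 0.006, -0.045, 0, 0.0854]
    - [0, 0, 0, 0.006, -0.045, 0, 0.0854]

```text
clock: 2.2
eef_pos: [444.8, 56.9, 254.0]
tool_rot: [3.141, -0.001, 1.572]
force: [1.2, -0.0, 0.5]
width: 85.2
gripper_force: 0.0
```

move_arm:
  steps:
    - [0, 0, 0, 0.004, -0.048, 0, 0.0854]
    - [0, 0, 0, 0.004, -0.048, 0, 0.0854]
    - [0, 0, 0, 0.004, -0.048, 0, 0.0854]
    - [0, 0, 0, 0.004, -0.048, 0, 0.0854]
    - [0, 0, 0, 0.004, -0.048, 0, 0.0854]

```text
clock: 2.7
eef_pos: [464.8, -183.2, 253.9]
tool_rot: [3.141, -0.0, 1.572]
force: [0.4, 0.7, 0.0]
width: 85.4
gripper_force: 0.0
```

```bash
python3 - <<'E'
from h import *
print(telemetry.read_state()['eef_pos'])
c=eyes.calibration('wrist'); im,d=eyes.get_image('wrist'); cv2.imwrite('pics/w1.png',im)
print(c)
for t in ['knob','bush','blank','bored_a','strip','jig']:
    for r in finder.pinpoint('wrist',t)[:3]: print(t,round(r['confidence'],2),w(c,r['location']).round(1))
E
```

```text
[ 464.79690819 -183.24692989  253.92447537]
{'fx': 371.64829954431775, 'fy': 371.64829954431775, 'cx': 318.1588695970834, 'cy': 240.01873931883148, 'position': array([463.77336028, -99.59105253, 424.27714418]), 'attitude': array([ 2.81374580e+00, -1.05419578e-03,  3.31978745e-04])}
knob 0.87 [ 468.9 -185.4  103.2]
bush 0.9 [ 554.  -189.9   45.5]
blank 0.9 [ 550.3 -127.5   19.8]
blank 0.69 [ 581.8 -411.7    4.4]
bored_a 0.79 [554.4 -39.1  20.3]
strip 0.65 [497.3 -38.8  38.2]
jig 0.96 [517.5 -51.   -1.2]
```

View pics/w1.png

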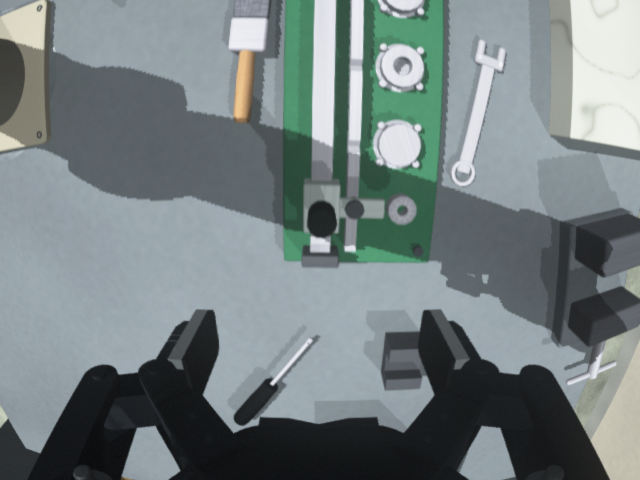

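```bash
python3 - <<'E'
from h import *
c=eyes.calibration('wrist'); im,d=eyes.get_image('wrist')
def px(u,v):
    x=np.array([u-c['cx'],v-c['cy']]); r=np.hypot(*x); t=r/c['fx']
    ray=np.array([*(x/r*np.tan(t)),1]); return w(c,ray*d[v,u]).round(1)
for u,v in [(355,208),(352,204),(357,212),(375,208),(320,208),(322,222),(322,218),(398,145),(402,65),(320,256),(325,40),(355,40),(350,240)]: print((u,v),px(u,v))
E
```

```text
(355, 208) [ 500.1 -182.6   71.2]
(352, 204) [ 497.3 -179.1   68.7]
(357, 212) [ 502.3 -186.9   70.1]
(375, 208) [ 520.9 -183.8   65.1]
(320, 208) [ 465.6 -174.5  104.6]
(322, 222) [ 467.3 -182.3  122.4]
(322, 218) [ 467.3 -179.   121.9]
(398, 145) [ 548.  -122.2   34.8]
(402, 65) [554.1 -33.9  18.8]
(320, 256) [ 466.2 -241.5   49.1]
(325, 40) [470.4 -14.8  44.7]
(355, 40) [500.8 -13.   39.7]
(350, 240) [ 498.9 -225.9   40.9]
```

move_arm:
  steps:
    - [0, 0, 0, 0.002, -0.003, -0.042, 0.0854]
    - [0, 0, 0, 0, 0, -0.042, 0.0854]
    - [0, 0, 0, 0, 0, -0.042, 0.0854]
    - [0, 0, 0, 0, 0, -0.04, 0.0854]
    - [0, 0, 0, 0, 0, 0, 0.0854]

```text
clock: 3.6
eef_pos: [463.5, -181.3, 83.8]
tool_rot: [-3.133, -0.004, 1.574]
force: [-1.1, 1.0, -0.7]
width: 85.4
gripper_force: 0.0
```

move_arm:
  steps:
    - [0, 0, 0, 0, 0, 0, 0.015]
    - [0, 0, 0, 0, 0, 0, 0.015]
    - [0, 0, 0, 0, 0, 0, 0.015]
    - [0, 0, 0, 0, 0, 0, 0.015]
    - [0, 0, 0, 0, 0, 0, 0.015]

```text
clock: 4.1
eef_pos: [467.9, -184.7, 89.4]
tool_rot: [3.138, 0.0, 1.571]
force: [-1.3, 0.7, 10.1]
width: 22.5
gripper_force: 58.3
```

move_arm:
  steps:
    - [0, 0, 0, 0, 0, 0, 0.015]
    - [0, 0, 0, 0, 0, 0, 0.015]
    - [0, 0, 0, 0, 0, 0, 0.015]
    - [0, 0, 0, 0, 0, 0, 0.015]
    - [0, 0, 0, 0, 0, 0, 0.015]

```text
clock: 4.6
eef_pos: [467.8, -184.6, 89.4]
tool_rot: [3.139, 0.0, 1.571]
force: [-1.3, 1.6, 9.5]
width: 22.6
gripper_force: 58.3
```

```bash
python3 - <<'E'
from h import *
c=eyes.calibration('wrist'); im,d=eyes.get_image('wrist'); cv2.imwrite('pics/w2.png',im)
for t in ['knob','bush','blank']:
    for r in finder.pinpoint('wrist',t)[:2]: print(t,round(r['confidence'],2),w(c,r['location']).round(1))
E
```

```text
knob 0.92 [ 466.7 -183.2  104.6]
bush 0.57 [ 552.3 -192.4   51.8]
blank 0.96 [ 551.8 -128.    21.1]
```

View pics/w2.png

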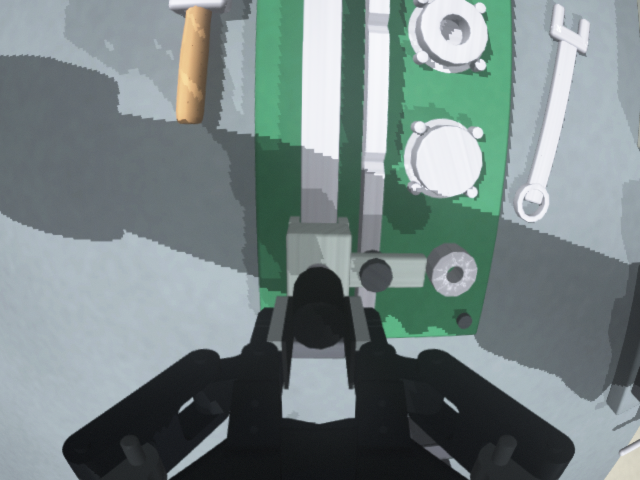

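move_arm:
  steps:
    - [0, 0, 0, 0, 0.005, 0, 0.015]
    - [0, 0, 0, 0, 0.01, 0, 0.015]
    - [0, 0, 0, 0, 0.01, 0, 0.015]
    - [0, 0, 0, 0, 0.01, 0, 0.015]
    - [0, 0, 0, 0.0005, 0.01, 0, 0.015]

```text
clock: 5.3
eef_pos: [468.7, -141.9, 89.4]
tool_rot: [3.137, 0.004, 1.57]
force: [-1.4, -5.2, 8.4]
width: 22.5
gripper_force: 59.1
```

move_arm:
  steps:
    - [0, 0, 0, 0, 0.002, 0, 0.015]
    - [0, 0, 0, 0, 0.002, 0, 0.015]
    - [0, 0, 0, 0, 0, 0, 0.015]

```text
clock: 5.6
eef_pos: [468.7, -136.4, 89.4]
tool_rot: [3.138, 0.001, 1.571]
force: [-0.7, -0.8, 9.3]
width: 22.3
gripper_force: 59.2
```

```bash
python3 - <<'E'
from h import *
c=eyes.calibration('wrist'); im,d=eyes.get_image('wrist')
for t in ['knob','bush','blank']:
    for r in finder.pinpoint('wrist',t)[:1]: print(t,round(r['confidence'],2),w(c,r['location']).round(1))
s=telemetry.read_state();print(s['eef_pos'],s['force'])
E
```

```text
knob 0.72 [ 470.1 -138.1  102.9]
bush 0.71 [ 549.9 -143.6   48.2]
blank 0.78 [ 549.7 -128.    17.5]
[ 468.76814235 -136.42265194   89.41287614] [-1.6518966  -0.3237637   9.52476179]
```

move_arm:
  steps:
    - [0, 0, 0, 0, 0.0015, 0, 0.015]
    - [0, 0, 0, 0, 0, 0, 0.015]

```text
clock: 6.0
eef_pos: [468.8, -135.2, 89.4]
tool_rot: [3.137, 0.002, 1.571]
force: [-1.1, -0.7, 9.6]
width: 22.3
gripper_force: 59.2
```

move_arm:
  steps:
    - [0, 0, 0, 0, 0.0015, 0, 0.015]
    - [0, 0, 0, 0, 0, 0, 0.015]

```text
clock: 6.2
eef_pos: [468.8, -133.7, 89.4]
tool_rot: [3.137, 0.002, 1.571]
force: [-0.5, -0.4, 9.4]
width: 22.5
gripper_force: 59.2
```

move_arm:
  steps:
    - [0, 0, 0, 0, 0.0015, 0, 0.015]
    - [0, 0, 0, 0, 0, 0, 0.015]

```text
clock: 6.4
eef_pos: [468.8, -132.1, 89.4]
tool_rot: [3.137, 0.001, 1.571]
force: [0.2, -1.0, 8.8]
width: 22.5
gripper_force: 59.2
```

move_arm:
  steps:
    - [0, 0, 0, 0, 0.0015, 0, 0.015]
    - [0, 0, 0, 0, 0, 0, 0.015]

```text
clock: 6.6
eef_pos: [468.8, -130.2, 89.4]
tool_rot: [3.137, 0.001, 1.571]
force: [0.1, -0.2, 11.0]
width: 22.0
gripper_force: 59.2
```

move_arm:
  steps:
    - [0, 0, 0, 0, 0.0015, 0, 0.015]
    - [0, 0, 0, 0, 0, 0, 0.015]

```text
clock: 6.8
eef_pos: [468.9, -128.0, 89.4]
tool_rot: [3.138, -0.0, 1.571]
force: [-0.6, 1.4, 9.8]
width: 22.3
gripper_force: 59.3
```

move_arm:
  steps:
    - [0, 0, 0, 0, 0.0015, 0, 0.015]
    - [0, 0, 0, 0, 0, 0, 0.015]

```text
clock: 7.0
eef_pos: [468.9, -125.3, 89.4]
tool_rot: [3.138, -0.002, 1.572]
force: [-0.1, 4.1, 10.7]
width: 22.7
gripper_force: 59.4
```

move_arm:
  steps:
    - [0, 0, 0, 0, 0.001, 0, 0.015]
    - [0, 0, 0, 0, 0, 0, 0.015]

```text
clock: 7.2
eef_pos: [468.9, -124.3, 89.4]
tool_rot: [3.138, -0.002, 1.572]
force: [0.4, 4.2, 11.0]
width: 22.5
gripper_force: 59.4
```

move_arm:
  steps:
    - [0, 0, 0, 0, 0.001, 0, 0.015]
    - [0, 0, 0, 0, 0, 0, 0.015]

```text
clock: 7.4
eef_pos: [468.9, -124.1, 89.4]
tool_rot: [3.138, -0.0, 1.572]
force: [-0.7, 1.6, 9.8]
width: 22.0
gripper_force: 59.3
```

move_arm:
  steps:
    - [0, 0, 0, 0, 0.001, 0, 0.015]
    - [0, 0, 0, 0, 0, 0, 0.015]

```text
clock: 7.6
eef_pos: [469.0, -124.1, 89.4]
tool_rot: [3.137, 0.001, 1.571]
force: [-1.0, 0.0, 9.3]
width: 22.0
gripper_force: 59.2
```

move_arm:
  steps:
    - [0, 0, 0, 0, 0.0005, 0, 0.015]
    - [0, 0, 0, 0, 0, 0, 0.015]
    - [0, 0, 0, 0, 0, 0, 0.015]
    - [0, 0, 0, 0, 0, 0, 0.015]

```text
clock: 8.0
eef_pos: [469.0, -124.0, 89.4]
tool_rot: [3.137, 0.001, 1.571]
force: [-0.9, -0.3, 9.7]
width: 22.2
gripper_force: 59.1
```

```bash
python3 - <<'E'
from h import *
for n in ['wrist','scene','side']:
    c=eyes.calibration(n); im,d=eyes.get_image(n)
    if n=='wrist': cv2.imwrite('pics/w3.png',im)
    for t in ['knob','bush','blank','bored_a']:
        for r in finder.pinpoint(n,t)[:2]: print(n,t,round(r['confidence'],2),w(c,r['location']).round(1))
s=telemetry.read_state();print(s['eef_pos'],s['force'],s['gripper_force'])
E
```

```text
wrist knob 0.57 [ 464.8 -122.8  105.2]
wrist knob 0.55 [500.6 -40.3  38.5]
wrist bush 0.69 [ 555.2 -131.1   47.4]
wrist bored_a 0.77 [547.5 -40.9  21.9]
scene knob 0.61 [ 468.9 -129.4  103. ]
scene bush 0.63 [ 552.7 -129.4   51.5]
scene blank 0.75 [ 555.2 -123.5   23.7]
scene blank 0.33 [513.1 -48.4  -1. ]
scene bored_a 0.65 [555.1  45.8  20.6]
scene bored_a 0.53 [554.5 -35.9  18.2]
side bush 0.7 [ 550.2 -125.6   45.2]
side blank 0.47 [ 550.8 -120.7   20.2]
side bored_a 0.85 [556.8  51.3  22.1]
side bored_a 0.7 [ 551.1 -123.1   47.2]
[ 468.97416529 -124.04995787   89.39946031] [-0.17897977 -1.18993215  7.86413729] 59.148441553115845
```

View pics/w3.png

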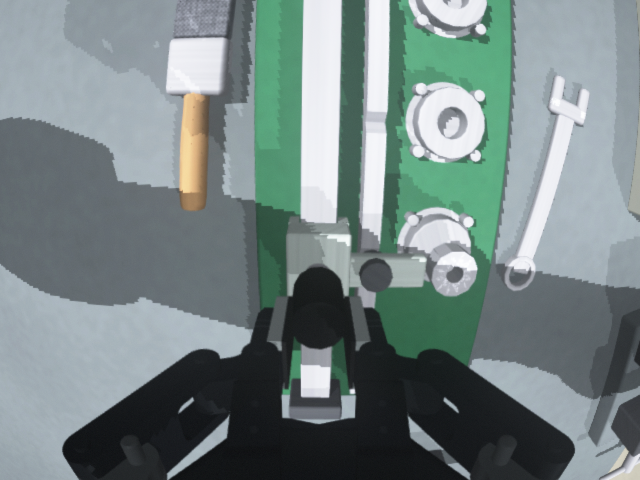

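The picture shows the bush (455,272) over the blank (436,240), with the offset down to parallax. The TCP held at y = -124.1 over the last small advances while the pull fell to zero, so the ball is seated.

```bash
python3 -c "
from h import *
print(ctrl.finish_job())"
```

```text
the job is handed in; nothing more can be done
None
```

I slid the carriage to the undrilled flange, in the -y nest. By feel the ball has dropped into the notch there, and the knob is still gripped at about 59 N. I handed the job in at about 8–9 s of the 51 s; no verdict came back.

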